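# Shut the warming compartment and set its dial one click up

## Task

Get the waffle warmer going: push the open frosted-glass flap fully shut by pressing on its upper face, then turn the knurled dial beside it clockwise (seen from above) by fingertip friction until it clicks into its next position, exactly one click and no further. Nothing is to be gripped or lifted, the flap's metal frame underneath is not to be touched, and the things standing around stay where they are.

Things in the scene. Friction and masses are not known exactly. Their poses are not given: they have to be found in the camera images.
- warmer: Walnut warming compartment, fixed to the shelf: open-topped box 240 (x) x 260 (y) x 100 mm high, its origin at the centre of its underside, its own +x pointing away from the robot, own y from wall to wall. Joined to its right side (own -y) is a control deck of the same depth and height, 140 mm wide (own y from -270 to -130 mm), with a white top plate at 100 mm.
- flap (a joint): Hinge of the flap, rad: 0 = shut (lying flat over the box), grows as the front edge rises, up to 1.4. Starts standing open at 0.5 to 1.0. Its friction hinge keeps it where it is left; some 1 to 6 N straight down near the front edge moves it, and a stop ends it at 0.
- flap_hinge (a point): Point on the flap's hinge line (at the far, own +x rim of the box), midway along it, level with the pane's upper face when shut, which is 110 mm above the shelf. The true hinge axis is parallel to the warmer's own y and lies 10 mm below this point when shut. The z axis of this point is the pane's upper normal, its -x axis runs along the pane to the front edge.
- flap_edge (a point): Middle of the front (free) edge of the flap on the pane's upper face; 238 mm from the hinge. The frosted pane is 236 x 256 mm and 6 mm thick, with a 4 mm thick aluminium frame under it, set back 10 mm from the front edge; that underside is not to be touched or gripped.
- dial (a joint): Angle of the knurled dial, rad, growing clockwise seen from above. It has three detents: about 0 (where it starts, play 0.05), 0.7 (the next click) and 1.4. Turning away from 0 takes up to about 0.06 N m; past about 0.35 it is drawn on to 0.7 by itself, past about 1.05 on to 1.4.
- dial_top (a point): Centre of the dial's flat upper face, on its vertical axis; as built 122 mm above the shelf, 50 mm towards the robot and 200 mm to the right of the warmer's origin (own -x, own -y). The aluminium dial is 96 mm in diameter over its knurled rim and 16 mm high, with a smooth flat top. It floats on a spring: pressed down it yields up to 5 mm (about 1.5 N to start, 9 N at the stop) and it turns by friction of a fingertip pressed on its top or rim.
- dial_mark (a point): Outer end of the dark pointer line on the dial's upper face, 44 mm from its axis. Three dark marks on the white deck just beyond the rim show the three detents; the pointer starts at the first one, 0.7 rad counterclockwise of the warmer's own +x, and belongs at the middle one, which lies along own +x.
- waffle_plate: Aluminium waffle plate 150 x 150 x 16 mm lying loose in the compartment; bystander, origin under its centre.
- jug: White ceramic jug, 150 mm high, 104 mm wide with a handle to its own +y; bystander on the shelf left of the warmer, origin under its centre.
- ladle: Stainless ladle, bowl 84 mm wide and 34 mm high, handle 180 mm along its own +x; bystander, origin under the bowl.
- tongs: Red silicone tongs, 240 mm long along own x, 16 mm high, lying flat; bystander, origin under the middle.
- sugar_jar: Small glass jar, 44 mm wide, 75 mm high, standing on the deck behind the dial; bystander, origin under its centre.

How it is judged:
By the outcome, as a careful person would: the job done as asked, in the order asked, and still so for the second after the job is handed in, with the robot touching nothing.
It also fails if it takes over 51 s, if anything falls off the work surface, if the arm or the gripper's body presses on something with over 40 N, if the wrist force passes 120 N, or if a joint passes its speed limit or range.

## Robot

A 7-joint arm with a two-finger parallel gripper is mounted at the origin on the work surface. World frame = base frame: x ahead of the robot, y to its left, z up, the work surface at z = 0. Lengths are in mm, angles in rad, forces in N, time in s.
With the tool pointing down it reaches from about 425 to 950 mm from the base axis. Payload 16.7 kg.
Tool frame: the origin (TCP) lies at the very end of the fingers, on their centre line; the grasp point (between the pads) lies 19 mm behind it; y points along the fingers, z is the direction in which the jaws open and shut, and the axes are right-handed (so a half turn about y gives the same grasp; the last joint's range is limited). The gripper opens to 94 mm and grips with 3 to 60 N. Pads are 16 mm wide; open, the fingers measure 119 mm over their backs; the gripper's body (75 mm by 177 mm) begins 78 mm behind the grasp point.
Start: joints at [1.161, 0.426, 0.074, 1.606, -0.034, 1.111, -0.067], TCP at [174.021, -652.143, 205.467] pointing down, gripper open.
Joint ranges: [-2.85, 2.85], [-0.5, 2.14], [-1.23, 1.37], [0.21, 2.46], [-1.02, 4.16], [0.16, 2.05], [-2.73, 2.73]. Speed limits (rad/s): [1.89, 1.89, 2.39, 2.39, 3.01, 3.01, 3.01].

## Interface

Orientations are given as a 3x3 rotation matrix whose columns are the frame's x, y, z axes.
In Python, from plant import r gives the robot as it stands.
- The arm moves only by the shell command python3 -m pendant 'ROWS' [FORCE]. ROWS is JSON, one flat list of numbers, 7 for each row, row after row: the shift along the world's x, y, z in mm, then the turn, a rotation vector about the world's x, y, z in rad, then the finger opening in mm, from 0 to 94. A call has 1 to 8 rows; each row shifts and turns the commanded pose from where the row before left it; what a row does not reach is not made up. A row lasts 1/12 s, in which the tool goes at most 41.7 mm and 7.16 degrees, less where a joint would pass 70% of its speed; a pose out of reach is approached as far as the arm can. A call is refused whole if a number of a shift passes 41.7 or a number of a turn 0.125, either way. A call with a gripper value outside its range is refused whole. The fingers move at their own pace and stop on an object; FORCE is the grip in N (left out, the last holds). Time passes only in rows, so rows that do not move let the fingers close. It gives the time, the measured TCP pose, the force and the opening at its end, in the units of the state.
- r.read_state(): the state, without advancing time (a new reading comes with each control period).
- r.grab_frame(name): name is "side" or "top" or "wrist"; returns the picture (384x512x3 uint8, blue, green, red); there is no depth.
- r.camera_model(name): a dict with "intrinsics" (3x3 intrinsics, pixels), "rvec" (rotation vector, rad) and "tvec" (3), from world to camera coordinates, as OpenCV has them. Camera axes: x right, y down, z forward; pixel columns grow to the right and rows downward; lengths in mm; the calibration is good to about 2 mm. A picture is of the moment at which its call begins: read the wrist's pose just before it. camera_model takes no time and is no camera call; for the wrist camera it gives the pose at the moment of the call.
- r.sign_off(): hands the job in, once; it reports no verdict.
Trained networks look in the newest picture that a camera, given by its name, has taken for a name from the list of things; names that differ only in an ending like _2 or _b are one class to them, and where a whole thing is asked for, a point or a joint stands for the part that bears it (a point fixed in the world has none). Each returns a list of dicts, best first, with "confidence" (0 to 1); they miss things now and then, are a little off and sometimes report something else, mostly with a low value. They report only what shows in the picture. A call takes as long as a camera call.
- r.search_frame(camera, name): "xyz" ([x, y, z] in mm, in the coordinates of the camera as it stood for that picture, good to about 4 mm: the middle of the surface that is visible of it).
The state is a dict: "t": time; "joint_pos": joint angles; "joint_velocities": joint speeds; "tau": joint torques, N m; "tool_pos": TCP position; "eef_rot": TCP orientation; "contact_force": force on the tool from outside, world axes, zero at the start; "wrist_torque": the same for the moment, N m; "finger_gap": opening from 0.0 (shut) to 1.0 (fully open).
Only numpy, scipy, OpenCV 4.12 (cv2) and the standard library are available. Lean on these libraries where they do the work, as an engineer would, in place of code of your own. Each camera call takes 0.05 s, during which the arm holds its last target. There are 200 camera calls.

## Working session

There is one attempt and no reset: what is moved stays moved. The work goes in short steps, Python scripts to look and compute and a shell command to move; the robot and the scene stay as the last step left them, time stands still between calls to the robot, and variables do not carry over. Pictures are saved under pics/ and viewed, about 8 in all and at most 12, crops included, and the job is handed in when it is done.

```bash
ls; mkdir -p pics; cat > h.py <<'E'
import numpy as np, cv2
from plant import r
def world(cam,p):
    m=r.camera_model(cam); R=cv2.Rodrigues(np.array(m["rvec"],float))[0]
    return R.T@(np.array(p,float)-np.array(m["tvec"],float).ravel())
def pix2z(cam,u,v,z):
    m=r.camera_model(cam); R=cv2.Rodrigues(np.array(m["rvec"],float))[0]
    t=np.array(m["tvec"],float).ravel(); c=-R.T@t
    d=R.T@np.linalg.inv(np.array(m["intrinsics"],float))@[u,v,1]
    return c+d*(z-c[2])/d[2]
def proj(cam,P):
    m=r.camera_model(cam)
    return cv2.projectPoints(np.array(P,float).reshape(-1,3),np.array(m["rvec"],float),np.array(m["tvec"],float),np.array(m["intrinsics"],float),None)[0].reshape(-1,2)
E
python3 - <<'E'
from h import *
np.set_printoptions(precision=2,suppress=True)
s=r.read_state(); print(s)
for c in("top","side"):
    f=r.grab_frame(c); cv2.imwrite(f"pics/{c}0.png",f)
    for n in("warmer","flap_hinge","flap_edge","dial_top","dial_mark","sugar_jar","jug","ladle","tongs"):
        L=r.search_frame(c,n)
        print(c,n,[(np.round(world(c,q["xyz"])).tolist(),round(q["confidence"],2)) for q in L[:2]])
E
```

```text
pics
{'t': 0.0, 'joint_pos': array([ 1.16,  0.43,  0.07,  1.61, -0.03,  1.11, -0.07]), 'joint_velocities': array([-0., -0., -0.,  0., -0.,  0.,  0.]), 'tau': array([  0.  , -93.58,   3.67, -45.42,  -0.05,   0.02,   0.  ]), 'tool_pos': array([ 173.9 , -651.79,  204.78]), 'eef_rot': array([[-0.97, -0.  ,  0.26],
       [-0.26,  0.  , -0.97],
       [ 0.  , -1.  , -0.  ]]), 'contact_force': array([ 0.08, -0.48,  0.71]), 'wrist_torque': array([-0.04, -0.01, -0.03]), 'finger_gap': 0.9982658226026186}
top warmer [([553.0, -36.0, 122.0], 0.85)]
top flap_hinge [([579.0, 38.0, 196.0], 0.92)]
top flap_edge [([577.0, 42.0, 203.0], 0.7)]
top dial_top [([534.0, -165.0, 123.0], 0.57)]
top dial_mark [([530.0, -167.0, 125.0], 0.75)]
top sugar_jar [([665.0, -137.0, 177.0], 0.91)]
top jug [([520.0, 277.0, 86.0], 0.8)]
top ladle [([356.0, 18.0, 10.0], 0.96), ([519.0, 282.0, 82.0], 0.72)]
top tongs [([606.0, -305.0, 15.0], 0.9)]
side warmer [([542.0, 12.0, 88.0], 0.75), ([529.0, -154.0, 121.0], 0.73)]
side flap_hinge [([573.0, 72.0, 194.0], 0.95)]
side flap_edge [([566.0, 75.0, 200.0], 0.92)]
side dial_top [([533.0, -153.0, 122.0], 0.78)]
side dial_mark [([532.0, -153.0, 123.0], 0.69)]
side sugar_jar [([666.0, -128.0, 158.0], 0.85)]
side jug [([505.0, 286.0, 101.0], 0.7), ([541.0, 51.0, 21.0], 0.7)]
side ladle [([359.0, 16.0, 14.0], 0.68)]
side tongs []
```

View pics/top0.png

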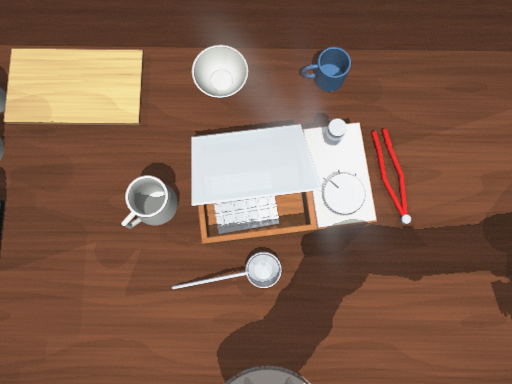

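View pics/side0.png

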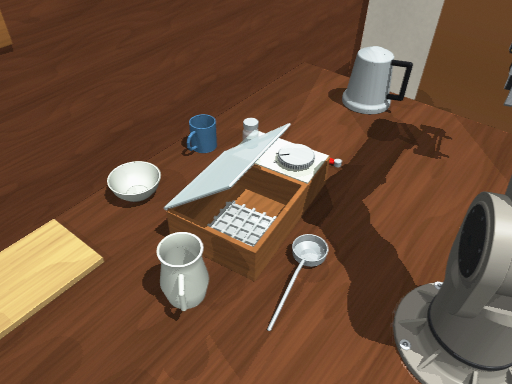

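The top view shows the warmer rotated slightly, with the box's front-left corner near (201,242). The deck corners are near (375,220) and (362,124), the flap's front edge runs (198,202)–(320,190), and the dial is at (344,193). The side view agrees. Next I fit the warmer pose and flap angle.

```bash
python3 - <<'E'
from h import *
from scipy.optimize import least_squares
np.set_printoptions(precision=2,suppress=True)
f=cv2.imread("pics/top0.png")
def W(p,l):
    c,s=np.cos(p[2]),np.sin(p[2]); l=np.array(l,float)
    return np.c_[p[0]+c*l[:,0]-s*l[:,1],p[1]+s*l[:,0]+c*l[:,1],l[:,2]]
loc=[[-120,130,100],[-120,-270,100],[120,-270,100],[-50,-200,122]]
pix=np.array([[201,242],[375,220],[362,124],[344,192]],float)
o=least_squares(lambda p:(proj("top",W(p,loc))-pix).ravel(),[550,30,0])
print(o.x,o.fun)
def flap(a): 
    c,s=np.cos(a),np.sin(a); x=120-238*c-10*s; z=100+238*s+10*c  # hinge axis at own (120,100)
    return [[x,128,z],[x,-128,z]]
p=o.x
tp=np.array([[198,202],[320,190]],float)
for a in np.arange(.4,1.1,.1): print(round(a,1),proj("top",W(p,flap(a))).ravel(), proj("side",W(p,flap(a))).ravel())
print(W(p,[[-50,-200,122],[0,-200,100]]))
cv2.imwrite("pics/crop.png",cv2.resize(f[110:260,180:390],None,fx=3.8,fy=3.8,interpolation=2))
E
```

```text
[560.43  38.95   0.12] [-0.29 -0.73  1.75  1.95 -1.09 -2.7  -0.39  1.26]
0.4 [195.7  228.63 320.01 215.08] [247.15 213.5  305.35 147.95]
0.5 [194.08 222.77 320.85 209.  ] [243.09 204.03 302.56 139.3 ]
0.6 [192.37 215.7  321.49 201.72] [238.01 194.38 298.82 130.62]
0.7 [190.6  207.44 321.9  193.29] [231.94 184.72 294.19 122.06]
0.8 [188.79 198.07 322.07 183.78] [224.97 175.19 288.69 113.73]
0.9 [186.98 187.71 321.99 173.31] [217.19 165.96 282.42 105.79]
1.0 [185.2  176.48 321.65 162.02] [208.73 157.19 275.45  98.35]
[[ 534.68 -165.59  122.  ]
 [ 584.32 -159.62  100.  ]]
```

View pics/crop.png

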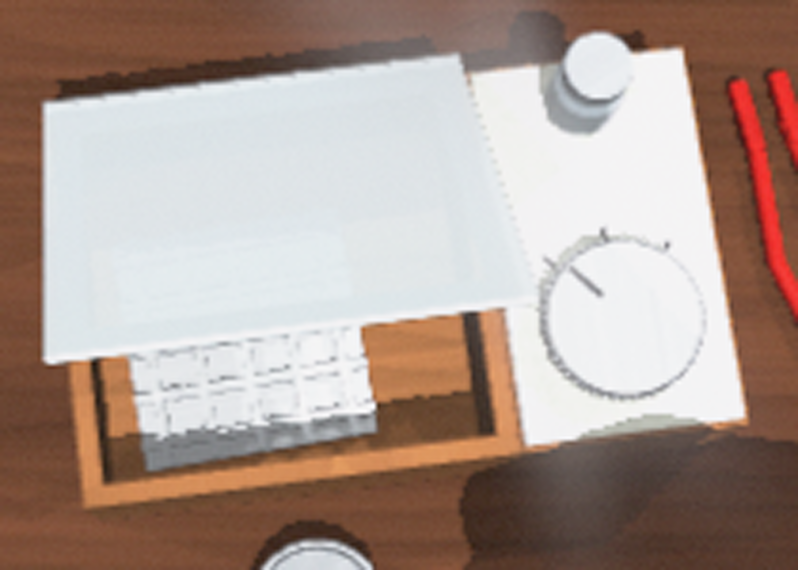

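```bash
cat >> h.py <<'E'
def W(p,l):
    c,s=np.cos(p[2]),np.sin(p[2]); l=np.array(l,float)
    return np.c_[p[0]+c*l[:,0]-s*l[:,1],p[1]+s*l[:,0]+c*l[:,1],l[:,2]]
E
python3 - <<'E'
from h import *
from scipy.optimize import least_squares
np.set_printoptions(precision=2,suppress=True)
loc=[[-120,130,100],[-120,-270,100],[120,-270,100],[-50,-200,122],[-120,-130,100]]
pix=np.array([[201.8,243.4],[376.6,221.3],[359.7,122.4],[344,193.2],[317.9,227.6]])
o=least_squares(lambda p:(proj("top",W(p,loc))-pix).ravel(),[550,30,0]);p=o.x
print(p,o.fun)
def flap(a):
    c,s=np.cos(a),np.sin(a); x=120-238*c-10*s; z=100+238*s+10*c
    return [[x,128,z],[x,-128,z]]
q=least_squares(lambda a:(proj("top",W(p,flap(a[0])))-[[191.8,204.7],[320.8,188.4]]).ravel(),[.7]);print(q.x,q.fun)
a=q.x[0]; rr=(170-10*np.sin(a))/np.cos(a)
print("contact",rr,W(p,[[-50,0,100+rr*np.sin(a)+10*np.cos(a)]]))
print("dial",W(p,[[-50,-200,122],[-50+44*np.cos(.7),-200+44*np.sin(.7),122]]))
E
python3 -m pendant '[30,20,35,0,0,0,0, 30,20,35,0,0,0,0, 30,20,35,0,0,0,0, 30,25,35,0,0,0,0, 30,25,0,0,0,0,0, 30,25,0,0,0,0,0, 30,25,0,0,0,0,0, 30,25,0,0,0,0,0]' 10
```

```text
[557.52  38.38   0.14] [ 0.03 -0.05  0.95  0.04  0.44 -1.49  0.03 -0.03 -1.42  1.39]
[0.76] [-1.38  0.11  1.87  0.17]
contact 224.13191264786863 [[507.98  31.65 260.97]]
dial [[ 534.9  -166.53  122.  ]
 [ 564.43 -133.91  122.  ]]
t: 1.67
tool_pos: [393.7, -481.1, 320.8]
eef_rot: [[-0.966, 0.001, 0.258], [-0.258, -0.0, -0.966], [-0.0, -1.0, 0.001]]
contact_force: [-0.3, -0.9, -0.2]
finger_gap: 0.467
```

```bash
python3 -m pendant '[10,35,5,0,0,0,0, 10,35,0,0,0,0,0, 10,35,0,0,0,0,0, 10,35,0,0,0,0,0, 10,35,0,0,0,0,0, 10,35,0,0,0,0,0, 10,35,0,0,0,0,0, 10,35,0,0,0,0,0]'
python3 -m pendant '[4,38,0,0,0,0,0, 4,38,0,0,0,0,0, 4,38,0,0,0,0,0, 4,38,0,0,0,0,0, 4,38,0,0,0,0,0, 4,33,0,0,0,0,0, 0,0,0,0,0,0,0, 0,0,0,0,0,0,0]'
python3 - <<'E'
from h import *
print(r.read_state()["tool_pos"]);cv2.imwrite("pics/side1.png",r.grab_frame("side"))
E
```

```text
t: 2.33
tool_pos: [472.6, -200.8, 325.6]
eef_rot: [[-0.966, 0.001, 0.258], [-0.258, -0.0, -0.966], [-0.0, -1.0, 0.0]]
contact_force: [0.5, -0.3, 0.2]
finger_gap: 0.004
t: 3.0
tool_pos: [496.5, 22.2, 325.5]
eef_rot: [[-0.965, 0.0, 0.261], [-0.261, 0.0, -0.965], [-0.0, -1.0, -0.0]]
contact_force: [-0.2, -0.9, -0.2]
finger_gap: 0.004
[496.4965606   22.20741249 325.46058854]
```

View pics/side1.png

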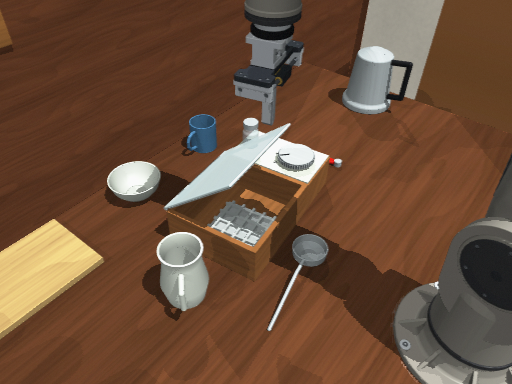

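The fingertip shows at (268,122), above the flap, closed. It needs to go about 20 mm deeper so it lands inside the edge.

```bash
python3 -m pendant '[12,4,0,0,0,0,0, 12,4,0,0,0,0,0, 0,0,-15,0,0,0,0, 0,0,-15,0,0,0,0, 0,0,-8,0,0,0,0, 0,0,-6,0,0,0,0, 0,0,-6,0,0,0,0, 0,0,0,0,0,0,0]'
python3 - <<'E'
from h import *
print(r.read_state()["tool_pos"],proj("side",r.read_state()["tool_pos"]));cv2.imwrite("pics/side2.png",cv2.resize(r.grab_frame("side")[60:280,130:380],None,fx=2.6,fy=2.6))
E
```

```text
t: 3.72
tool_pos: [520.4, 28.2, 274.5]
eef_rot: [[-0.966, -0.001, 0.257], [-0.257, 0.0, -0.966], [0.001, -1.0, -0.0]]
contact_force: [0.7, -0.1, -0.8]
finger_gap: 0.007
[520.4107288   28.16721619 274.52945012] [[256.17947233 139.77005906]]
```

View pics/side2.png

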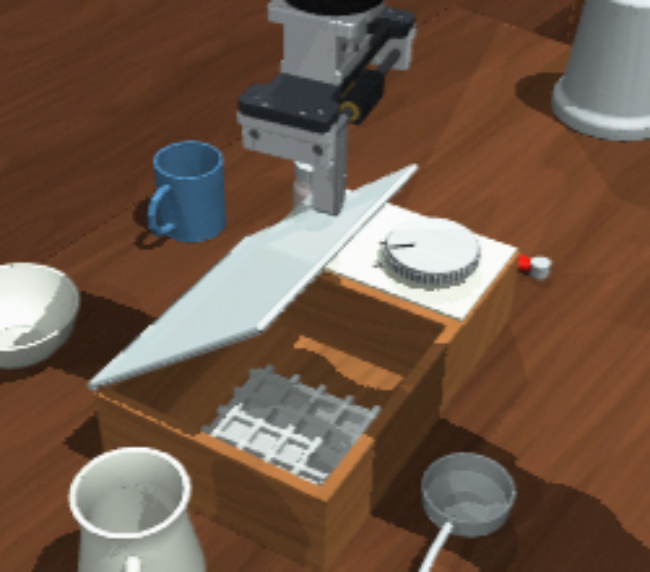

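The tip, crop (328,213), is above the pane and behind the front edge, whose midpoint is near (338,245). Pressing down now.

```bash
python3 -m pendant '[0,0,-10,0,0,0,0, 0,0,-10,0,0,0,0, -1,0,-12,0,0,0,0, -1,0,-12,0,0,0,0, -2,0,-12,0,0,0,0, -2,0,-12,0,0,0,0, -2,0,-12,0,0,0,0, 0,0,0,0,0,0,0]'
python3 -m pendant '[-2,0,-12,0,0,0,0, -2,0,-12,0,0,0,0, -2,0,-12,0,0,0,0, -2,0,-12,0,0,0,0, 0,0,-8,0,0,0,0, 0,0,-6,0,0,0,0, 0,0,-4,0,0,0,0, 0,0,0,0,0,0,0]'
```

```text
t: 4.43
tool_pos: [510.8, 28.3, 192.5]
eef_rot: [[-0.966, -0.004, 0.258], [-0.258, -0.0, -0.966], [0.003, -1.0, -0.001]]
contact_force: [-0.8, -0.0, -0.0]
finger_gap: 0.004
t: 5.1
tool_pos: [504.4, 28.5, 128.8]
eef_rot: [[-0.966, -0.001, 0.258], [-0.258, 0.0, -0.966], [0.001, -1.0, -0.0]]
contact_force: [-0.5, 0.4, -0.1]
finger_gap: 0.005
```

```bash
python3 -m pendant '[0,0,-4,0,0,0,0, 0,0,-4,0,0,0,0, 0,0,-4,0,0,0,0]'
python3 - <<'E'
from h import *
cv2.imwrite("pics/side3.png",cv2.resize(r.grab_frame("side")[60:280,130:380],None,fx=2.6,fy=2.6))
E
```

```text
t: 5.35
tool_pos: [504.6, 28.5, 117.3]
eef_rot: [[-0.966, 0.0, 0.258], [-0.258, 0.0, -0.966], [-0.0, -1.0, 0.0]]
contact_force: [-1.2, -0.1, 2.0]
finger_gap: 0.002
```

View pics/side3.png

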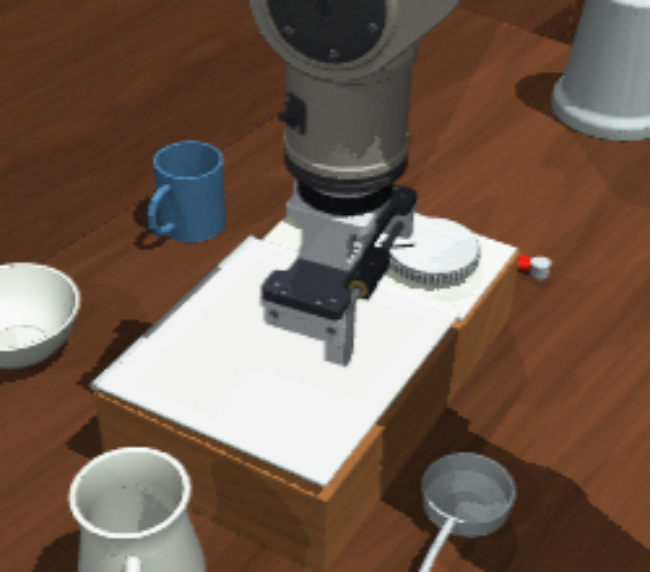

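The flap is lying nearly shut, with the tip on it. I'll press gently to the stop.

```bash
python3 -m pendant '[0,0,-3,0,0,0,0, 0,0,-3,0,0,0,0, 0,0,-1,0,0,0,0, 0,0,0,0,0,0,0]'
python3 -m pendant '[0,0,-1,0,0,0,0, 0,0,-1,0,0,0,0, 0,0,0,0,0,0,0]'
```

```text
t: 5.73
tool_pos: [504.5, 28.5, 110.3]
eef_rot: [[-0.966, -0.0, 0.258], [-0.258, -0.0, -0.966], [0.0, -1.0, 0.0]]
contact_force: [-1.0, -0.4, 1.1]
finger_gap: 0.004
t: 5.98
tool_pos: [504.6, 28.5, 109.9]
eef_rot: [[-0.966, 0.001, 0.258], [-0.258, -0.001, -0.966], [-0.0, -1.0, 0.001]]
contact_force: [-13.7, -1.7, 36.3]
finger_gap: 0.002
```

The pane stops at z≈110 with 36 N on it, so the flap is shut. Lifting off and moving over the dial's right side.

```bash
python3 -m pendant '[0,0,20,0,0,0,0, 0,0,30,0,0,0,0, 6,-35,10,0,0,0,0, 6,-35,0,0,0,0,0, 6,-35,0,0,0,0,0, 6,-35,0,0,0,0,0, 6,-35,0,0,0,0,0, 6,-35,0,0,0,0,0]'
python3 -m pendant '[3,-17,0,0,0,0,0, 0,0,0,0,0,0,0, 0,0,-10,0,0,0,0, 0,0,-10,0,0,0,0, 0,0,0,0,0,0,0, 0,0,0,0,0,0,0]'
python3 - <<'E'
from h import *
print(r.read_state()["tool_pos"])
a=r.grab_frame("side")[90:200,200:350];b=r.grab_frame("top")[90:240,290:410]
cv2.imwrite("pics/d1.png",np.hstack([cv2.resize(a,(450,330)),cv2.resize(b,(264,330),interpolation=2)]))
print(proj("top",[[534.9,-166.5,122],[564.4,-133.9,122]]),proj("side",[534.9,-166.5,122]))
E
```

```text
t: 6.65
tool_pos: [540.6, -183.4, 168.4]
eef_rot: [[-0.966, 0.0, 0.258], [-0.258, -0.0, -0.966], [-0.0, -1.0, 0.0]]
contact_force: [0.9, 0.6, -0.1]
finger_gap: 0.004
t: 7.15
tool_pos: [543.0, -197.1, 147.4]
eef_rot: [[-0.966, -0.002, 0.26], [-0.26, 0.001, -0.966], [0.001, -1.0, -0.001]]
contact_force: [-0.9, 0.3, 0.6]
finger_gap: 0.004
[ 542.98378794 -197.06521845  147.35313371]
[[344.01202685 193.17002038]
 [329.24461723 180.14810255]] [[296.61337385 152.02833113]]
```

View pics/d1.png

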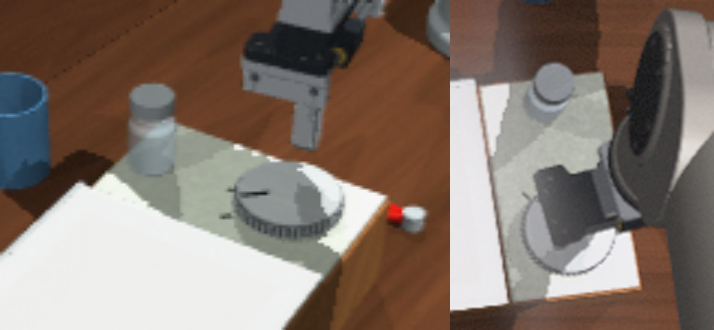

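The side crop shows the tip above the dial's right side, with the pointer clearly visible from (268,192) to (240,195), at the first mark. I'll measure the pointer angle by unwarping this view, then press.

```bash
cat >> h.py <<'E'
def dial(z=122,name=None):
    f=cv2.cvtColor(r.grab_frame("side"),cv2.COLOR_BGR2GRAY).astype(np.float32)
    az=np.arange(-0.9,1.5,0.02); rad=np.arange(24,43,1.)
    A,R=np.meshgrid(az,rad); P=np.c_[(534.9+R*np.cos(A+.14)).ravel(),(-166.5+R*np.sin(A+.14)).ravel(),np.full(A.size,z)]
    q=proj("side",P).astype(np.float32).reshape(A.shape+(2,))
    v=cv2.remap(f,q[...,0],q[...,1],cv2.INTER_LINEAR).mean(0)
    v=v-cv2.blur(v.reshape(1,-1),(31,1)).ravel()
    i=int(v.argmin()); print("pointer az",round(az[i],2),"dial angle",round(.7-az[i],2),"contrast",round(float(v[i]),1),"t",r.read_state()["t"])
E
python3 -c "
from h import *
dial()"
python3 -m pendant '[0,-1,-10,0,0,0,0, 0,0,-8,0,0,0,0, 0,0,-5,0,0,0,0, 0,0,-3,0,0,0,0, 0,0,0,0,0,0,0]'
```

```text
pointer az 0.82 dial angle -0.12 contrast -61.4 t 7.3
t: 7.72
tool_pos: [543.1, -199.4, 121.5]
eef_rot: [[-0.966, -0.001, 0.258], [-0.258, 0.0, -0.966], [0.001, -1.0, -0.001]]
contact_force: [-0.6, 0.9, 2.8]
finger_gap: 0.005
```

```bash
python3 -m pendant '[0,0,-2,0,0,0,0, 0,0,-2,0,0,0,0, 0,0,-1,0,0,0,0, 0,0,0,0,0,0,0]'
```

```text
t: 8.05
tool_pos: [543.9, -199.5, 117.7]
eef_rot: [[-0.966, 0.001, 0.258], [-0.258, -0.0, -0.966], [-0.001, -1.0, 0.0]]
contact_force: [-2.2, 0.2, 7.6]
finger_gap: 0.005
```

```bash
python3 -m pendant '[0,0,-0.7,0,0,0,0, -3.2,-0.7,0,0,0,-0.1,0, -3.3,-0.4,0,0,0,-0.1,0, -3.3,0,0,0,0,-0.1,0, 0,0,0,0,0,0,0]'
python3 -c "
from h import *
dial(118);print(r.read_state()['wrist_torque'])"
```

```text
t: 8.47
tool_pos: [534.3, -200.6, 117.6]
eef_rot: [[-0.999, 0.002, -0.046], [0.046, -0.0, -0.999], [-0.002, -1.0, 0.0]]
contact_force: [1.4, 0.7, 8.1]
finger_gap: 0.003
pointer az 0.64 dial angle 0.06 contrast -54.2 t 8.5167
[ 0.17556136 -0.31618865  0.02147088]
```

```bash
python3 -m pendant '[0,0,-0.9,0,0,0,0, 0,0,0,0,0,0,0, -3.3,0.3,0,0,0,-0.1,0, -3.2,0.6,0,0,0,-0.1,0, 0,0,0,0,0,0,0]'
python3 -c "
from h import *
dial(117)"
```

```text
t: 8.93
tool_pos: [527.6, -199.8, 116.7]
eef_rot: [[-0.97, 0.002, -0.244], [0.244, -0.0, -0.97], [-0.002, -1.0, 0.0]]
contact_force: [-0.6, 0.6, 11.3]
finger_gap: 0.004
pointer az 0.38 dial angle 0.32 contrast -54.3 t 8.9833
```

The dial is at about 0.42 with the bias corrected. One more small turn to get clear of the midpoint, then straight up.

```bash
python3 -m pendant '[-3.2,0.9,0,0,0,-0.1,0, -1.5,0.6,0,0,0,-0.05,0, 0,0,0,0,0,0,0]'
python3 -c "
from h import *
dial(117)"
python3 -m pendant '[0,0,5,0,0,0,0, 0,0,10,0,0,0,0, 0,0,25,0,0,0,0, 0,0,30,0,0,0,0, 0,-30,20,0,0,0,0, 0,-35,0,0,0,0,0, 0,-35,0,0,0,0,0, 0,0,0,0,0,0,0]'
python3 - <<'E'
from h import *
dial(122)
a=r.grab_frame("side")[90:270,160:350];b=r.grab_frame("top")[110:260,180:390]
cv2.imwrite("pics/d2.png",np.hstack([cv2.resize(a,(380,360),interpolation=2),cv2.resize(b,(420,300),interpolation=2)[:300] if 0 else cv2.resize(b,(420,360),interpolation=2)]))
E
```

```text
t: 9.23
tool_pos: [523.0, -198.3, 116.7]
eef_rot: [[-0.924, 0.002, -0.383], [0.383, -0.001, -0.924], [-0.002, -1.0, -0.0]]
contact_force: [-1.1, 0.5, 10.4]
finger_gap: 0.004
pointer az 0.26 dial angle 0.44 contrast -58.4 t 9.2833
t: 9.95
tool_pos: [521.1, -305.4, 206.6]
eef_rot: [[-0.923, 0.001, -0.386], [0.386, -0.003, -0.923], [-0.002, -1.0, 0.003]]
contact_force: [-1.7, -0.8, 0.8]
finger_gap: 0.004
pointer az 0.14 dial angle 0.56 contrast -50.4 t 10.0
```

View pics/d2.png

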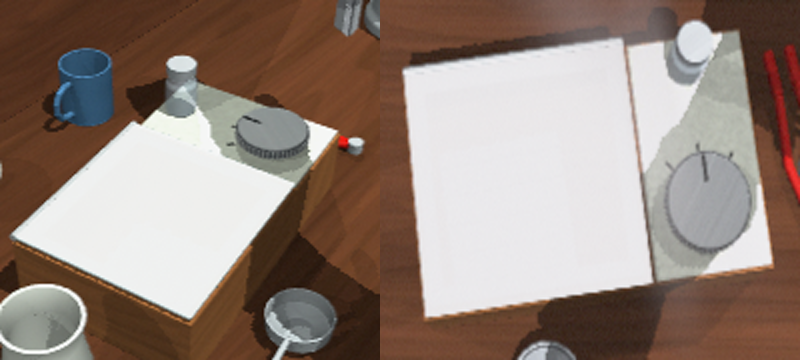

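The top view shows the flap lying flat over the box. The pointer, (703,155)–(707,180), lines up with the middle mark at (698,148), and the jar and tongs are where they were. The arm is clear, so I'm handing in.

```bash
python3 -m pendant '[0,0,0,0,0,0,0, 0,0,0,0,0,0,0]'; python3 -c "
from h import *
dial(122); r.sign_off()"
```

```text
t: 10.27
tool_pos: [522.8, -297.1, 205.9]
eef_rot: [[-0.926, 0.0, -0.378], [0.378, 0.0, -0.926], [-0.0, -1.0, -0.0]]
contact_force: [-0.4, 0.4, 0.7]
finger_gap: 0.002
pointer az 0.14 dial angle 0.56 contrast -50.4 t 10.3167
the job is handed in; nothing more can be done
```

The flap is shut and the dial has moved on one click. I handed the job in at about 10.3 s.

- **Flap:** I pressed the upper face down with closed fingertips until it met its stop. The tip read 110 mm above the shelf, the height given for the shut pane, with 36 N at the end. The last top and side pictures show the pane lying flat over the box.
- **Dial:** I turned it clockwise with about 10 N of fingertip pressure, then lifted off. The pointer went from −0.12 to 0.56 in my measurement, a turn of 0.68 rad against the nominal 0.70. It lines up with the middle mark in the top view and read the same again just before hand-in.
- **Disagreement:** the pointer readings are about 0.12 rad too low in absolute terms. The dial already read −0.12 at its starting mark, so I relied on the difference.
- **Slip:** the fingertip slid somewhat on the first stroke, so I pressed a little harder for the rest.
- **Surroundings:** the last pictures show the jar, tongs and ladle where they were. The jug was only partly in view, and I did not re-measure any of them. The arm ended clear, at about 206 mm height with near-zero force.

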